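Switch the board tester to the orange channel and start it

TASK

Switch the board tester to its orange channel: press the black selector knob down only as deep as it needs to turn freely, turn it the shorter way round to the orange mark, and feel for its notch there, a little to either side of the mark, until the knob springs fully up and is locked in it. Only then press the green start button gently all the way down and let it go, leaving the other things on the bench where they are.

Things in the scene. Friction and masses are not known exactly. Their poses are not given: they have to be found in the camera images.
- tester: Grey bench tester, fixed: a box 240 (x) by 260 (y) by 70 mm high, origin at the centre of its underside, front towards its own -x. On top: the selector, axis 45 mm to the +y side of the centre (x = 0), on a flat black dial with 6 flat colour marks every 60 degrees at 51 mm from the axis, the orange one at the front (-x); and the start button, 85 mm to the -y side and 10 mm to the front.
- selector (a joint): Angle of the selector (rad): 0 where the white pointer points at the middle of the orange mark, growing clockwise seen from above. It turns endlessly: 2 pi is the orange mark again. It starts anywhere from 0.9 to 5.4. Inside are 6 notches 60 degrees apart, one for each mark; sprung up in a notch the knob is locked against turning until pressed again.
- sel_press (a joint): How deep the knob is pressed (m): 0 sprung up in a notch, about 0.005 resting between notches. From 0.0065 on it turns freely over the notches. Spring about 5 N at 0, 8 N at 0.006 (600 N/m). Beyond 0.0135 (13 N) it is pressed too hard. Between notches it also turns lightly unpressed, and springs up by itself into the next notch it comes to.
- sel_grip (a point): On the selector's axis at the height to grip it: middle of the black grip bar, 58 mm long, 18 mm wide, 40 mm high, its top 12 mm above this point and its foot 28 mm below on a 60 mm wide disc; 55 mm above the tester's top when sprung up. It goes down with the knob.
- sel_pointer (a point): Top edge of the end of the grip bar that carries the white pointer line, 29 mm from the axis and 12 mm above sel_grip. The bar runs along the pointer.
- orange_mark (a point): Centre of the orange mark, 18 mm wide, with an orange tab running on outwards, on the tester's top; the other marks are 10 mm. The knob has slipped on its spindle: all notches together lie up to 0.35 rad to either side of their marks, by an amount that cannot be seen; a notch takes the knob only within about 0.05 rad.
- start (a joint): Travel of the green start button (m): 0 up, 0.006 fully down. A spring pushes it back; fully down takes about 5 N.
- start_base: Black housing of the start button, on the tester's top; origin at the centre of its underside.
- start_top (a point): Centre of the top face of the green button, 30 mm across, when looking down on it.
- heatsink: Loose finned aluminium block, 40 by 40 by 21 mm, lying on the tester's top behind the button. Leave alone.
- screwdriver: Loose screwdriver with an orange handle lying beside the tester. Leave alone.
- drive: Loose hard disk drive, 100 by 147 by 24 mm. Leave alone.
- psu: Loose open steel chassis with a green circuit board, 130 by 220 mm, up to 46 mm high. Leave alone.
- screw_tray: Loose blue tray, 120 by 160 by 45 mm. Leave alone.
- spray: Loose spray can, 60 mm across, 170 mm high. Leave alone.

How it is judged:
On the way, in this order (a step that is already met when the one before it is completed fails the run):
1. the selector is sprung fully up, locked in the notch of the orange mark ((value of joint selector between -0.42 and 0.42 rad or value of joint selector between 5.86319 and 6.70319 rad) and value of joint sel_press below 0.002 m), for 0.2 s.
2. the start button is pressed fully down (value of joint start above 0.005 m), for 0.05 s.
At the end, for the whole second after the job is handed in: The selector is sprung up (pressed less than 2 mm) in the notch of the orange mark (its angle within 0.42 rad of the mark, which only that notch allows), and the start button, having been pressed more than 5 mm after that, is up again (less than 1 mm) (all of step 1 and value of joint start below 0.001 m); the robot touches nothing.
It fails at once if the selector is turned the longer way, through the position opposite the orange mark (a start within about 0.4 rad of that position may go either way) (value of joint selector between 2.89159 and 3.39159 rad and distance of sel_pointer from where it was at the start of the episode above 0.02 m).
It fails at once if the selector is pressed too hard, deeper than 13.5 mm (value of joint sel_press above 0.0135 m).
It fails at once if the start button is pressed before the selector is locked at the orange mark (value of joint start above 0.003 m and not ((value of joint selector between -0.42 and 0.42 rad or value of joint selector between 5.86319 and 6.70319 rad) and value of joint sel_press below 0.002 m)).
It fails at once if the start button is pushed with more than 25 N (contact force between the fingers and start_base above 25 N).
It fails at once if a bystander is moved by more than 25 mm (distance of any of heatsink, screwdriver, drive, psu, screw_tray, spray from where it was at the start of the episode above 0.025 m).
It also fails if it takes over 72 s, if anything falls off the work surface, if the arm or the gripper's body presses on something with over 40 N, if the wrist force passes 120 N, or if a joint passes its speed limit or range.

ROBOT

A 6-joint arm with a two-finger parallel gripper is mounted at the origin on the work surface. World frame = base frame: x ahead of the robot, y to its left, z up, the work surface at z = 0. Lengths are in m, angles in rad, forces in N, time in s.
With the tool pointing down it reaches from about 0.35 to 0.775 m from the base axis. Payload 7.3 kg.
Tool frame: the origin (TCP) lies midway between the tips of the shut fingers; the grasp point (between the pads) lies 19 mm behind it (manip.tcp_to_grasp is the distance from the TCP to the grasp point, in m); z points along the fingers, y is the line along which they close (so a half turn about z gives the same grasp; the last joint's range is limited). The gripper opens to 92 mm and grips with 3 to 60 N. Pads are 19 mm wide; open, the fingers measure 130 mm over their backs; the gripper's body (75 mm by 190 mm) begins 47 mm behind the grasp point.
Start: joints at [-1.324, 0.342, 1.524, -0, 1.275, -0.146], TCP at [0.201, -0.485, 0.227] pointing down, gripper open.
Joint ranges: [-2.53, 2.53], [-0.77, 2.02], [0.04, 2.7], [-1, 4.14], [0.28, 2.66], [-3.11, 3.11]. Speed limits (rad/s): [2.57, 2.57, 3.14, 3.14, 3.14, 3.14].

INTERFACE

Orientations are given as a rotation vector (axis times angle).
In Python, from cell import manip gives the robot as it stands. The module is installed in compiled form; this text tells all that it offers.
- The arm moves only by the tool send_rows, never from a script. Its arguments are lists of equal length, an entry for each row: "delta_rot": the turn, a rotation vector about the tool's x, y, z in degrees, a list of three; "delta_pos": the shift along the tool's x, y, z in cm, a list of three; "fingers": the gripper command: -1 is fully open, 1 is shut, values between are in proportion. In form: {"delta_rot": [[wx, wy, wz], ...], "delta_pos": [[tx, ty, tz], ...], "fingers": [fingers, ...]}. A call has exactly 5 rows; each row shifts and turns the commanded pose from where the row before left it, along the tool's axes as they then stand; what a row does not reach is not made up. A row lasts 1/12 s, in which the tool goes at most 41.7 mm and 7.16 degrees, less where a joint would pass 70% of its speed; a pose out of reach is approached as far as the arm can. A call is refused whole if a number of a shift passes 4.17 or a number of a turn 7.16, either way. A call with a gripper value outside its range is refused whole. The fingers move at their own pace and stop on an object; "grip_force" is the grip in N (left out, the last holds). Time passes only in rows, so rows that do not move let the fingers close, or fill a call up. It gives the time, the measured TCP pose, the force, the opening and the grip force at its end, in the units of the state.
- manip.read_state(): the state, without advancing time (a new reading comes with each control period).
- manip.camera(name): name is "scene" or "top" or "wrist"; returns (picture, depth): 420x560x3 uint8, red, green, blue; 420x560 float32, m along the optical axis (not along the pixel's ray), 0 where there is no reading.
- manip.get_calibration(name): a dict with "fov_y" (degrees; the focal length in pixels is half the picture's height over the tangent of half this angle, whatever the lens; pixels are square), "cx", "cy" (the principal point, pixels), "rvec" (rotation vector, rad) and "tvec" (3), from world to camera coordinates, as OpenCV has them. Camera axes: x right, y down, z forward; pixel columns grow to the right and rows downward; lengths in m; the calibration is good to about 2 mm. A picture is of the moment at which its call begins: read the wrist's pose just before it. get_calibration takes no time and is no camera call; for the wrist camera it gives the pose at the moment of the call.
- manip.close_job(): hands the job in; it is judged then, once.
The state is a dict: "time": time; "qpos": joint angles; "qd": joint speeds; "joint_efforts": joint torques, N m; "eef_pos": TCP position; "ee_rot": TCP orientation; "wrist_force": force on the tool from outside, world axes, zero at the start; "ft_torque": the same for the moment, N m; "grip_width": finger opening in m; "gripper_force": force on a finger pad.
Only numpy, scipy, OpenCV 4.12 (cv2) and the standard library are available. Lean on these libraries where they do the work, as an engineer would, in place of code of your own. Each camera call takes 0.05 s, during which the arm holds its last target. There are 200 camera calls.

## Working session

There is one attempt and no reset: what is moved stays moved. The work goes in short steps, Python scripts to look and compute and a tool call to move; the robot and the scene stay as the last step left them, time stands still between calls to the robot, and variables do not carry over. Pictures are saved under pics/ and viewed, at most 10 in all, crops included, and the job is handed in when it is done.

Besides the shell and the picture viewer there is one more tool, called in YAML: its name, and indented under it one key for each argument. send_rows: Moves the arm, as the interface text tells. Its arguments: {"type":"object","properties":{"delta_rot":{"type":"array"},"delta_pos":{"type":"array"},"fingers":{"type":"array"},"grip_force":{"type":"number"}},"required":["delta_rot","delta_pos","fingers"]}

```bash
mkdir -p pics
cat > h.py <<'E'
import numpy as np,cv2
from cell import manip
def cal(n):
    c=manip.get_calibration(n);f=210/np.tan(np.radians(c["fov_y"])/2)
    R=cv2.Rodrigues(np.array(c["rvec"],float))[0];t=np.array(c["tvec"],float);return f,c["cx"],c["cy"],R,t
def ray(C,u,v,z):
    f,cx,cy,R,t=C;d=R.T@np.array([(u-cx)/f,(v-cy)/f,1]);o=-R.T@t;return o+d*(z-o[2])/d[2]
def dep(C,u,v,D):
    f,cx,cy,R,t=C;return R.T@(np.array([(u-cx)/f,(v-cy)/f,1])*D[int(v),int(u)]-t)
def save(n,p): cv2.imwrite("pics/"+n+".png",cv2.cvtColor(p,cv2.COLOR_RGB2BGR))
E
python3 - <<'E'
from h import *
p,D=manip.camera("top");C=cal("top");np.savez("top.npz",p=p,D=D)
save("top",p)
print(C,manip.read_state())
E
```

```text
(np.float64(391.25545749810914), 273.55399477747756, 207.87283111657894, array([[-0.0089515 , -0.99940732, -0.03323959],
       [-0.98508403,  0.01452585, -0.17145977],
       [ 0.17184098,  0.03120897, -0.98463022]]), array([0.00976129, 0.58877076, 0.98863217])) {'time': 0.05, 'qpos': array([-1.32402499e+00,  3.42716556e-01,  1.52497613e+00, -4.26181396e-07,
        1.27541047e+00, -1.45978793e-01]), 'qd': array([-0.00028383,  0.00060028, -0.00274621, -0.0010759 , -0.00063348,
        0.00055344]), 'joint_efforts': array([ 2.06420780e-03, -4.32418084e+01, -2.44994545e+01,  7.20624416e-02,
        5.23024017e-02, -4.23861684e-05]), 'eef_pos': array([ 0.20086747, -0.48462939,  0.22606244]), 'ee_rot': array([-3.07973258e+00, -6.12678822e-01,  1.20105722e-04]), 'wrist_force': array([-0.19717482,  0.23704148,  0.5908409 ]), 'ft_torque': array([0.03591749, 0.00109504, 0.05252857]), 'gripper_force': 0.0, 'grip_width': 0.09204542865107122}
```

View pics/top.png

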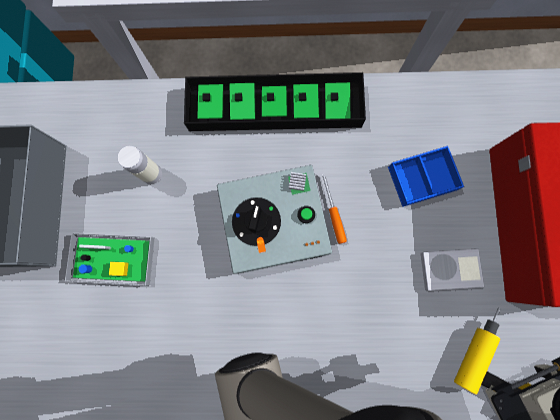

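The top view shows the tester around (275,220): dial at (256,221), orange tab at (261,243), green button at (307,214), heatsink at (297,182) and screwdriver at (337,222). I'll enlarge the dial next.

Run:
```python
from h import *
z=np.load("top.npz");p,D=z["p"],z["D"];C=cal("top")
save("crop",cv2.resize(p[155:285,205:355],None,fx=4.5,fy=4.5,interpolation=cv2.INTER_CUBIC))
h=cv2.cvtColor(p,cv2.COLOR_RGB2HSV)
def cen(m,z,n):
    k,l,s,c=cv2.connectedComponentsWithStats(m.astype(np.uint8))
    for i in range(1,k):
        if s[i,4]>8: print(n,c[i],s[i,4],ray(C,*c[i],z),dep(C,*c[i],D))
roi=np.zeros(h.shape[:2],bool);roi[160:280,205:350]=1
cen(roi&(h[...,0]>5)&(h[...,0]<20)&(h[...,1]>170)&(h[...,2]>120),.07,"orange")
cen(roi&(h[...,0]>45)&(h[...,0]<80)&(h[...,1]>150)&(h[...,2]>80),.09,"green")
cen(roi&(h[...,2]<50),.07,"black")
cen(roi&(h[...,2]>225)&(h[...,1]<40),.07,"white")
```

```text
orange [337.41082803 225.24203822] 314 [ 0.53773153 -0.1618375   0.07      ] [ 0.54310107 -0.16740254  0.02770175]
orange [260.66 244.35] 100 [0.49090115 0.03618828 0.07      ] [0.49083575 0.03613493 0.07081413]
green [270.5 208. ] 16 [0.58182898 0.00937493 0.09      ] [0.58496164 0.01008721 0.07202771]
green [306.22222222 213.39814815] 108 [ 0.56655849 -0.08141452  0.09      ] [ 0.56603006 -0.08123959  0.09332771]
black [255.84663734 221.09868008] 1591 [0.55135381 0.04850825 0.07      ] [0.5428335  0.04379079 0.13064139]
black [305.45535714 215.24107143] 112 [ 0.56492638 -0.08037006  0.07      ] [ 0.56135784 -0.07920039  0.09317054]
white [252. 202.] 9 [0.60198336 0.05854604 0.07      ] [0.60168939 0.05841086 0.07153995]
white [255.43478261 211.2173913 ] 23 [0.57737726 0.04955398 0.07      ] [0.56674355 0.0445163  0.13390271]
white [274.33333333 227.11111111] 9 [0.53501377 0.00063059 0.07      ] [0.53467653 0.00054877 0.07271448]
```

View pics/crop.png

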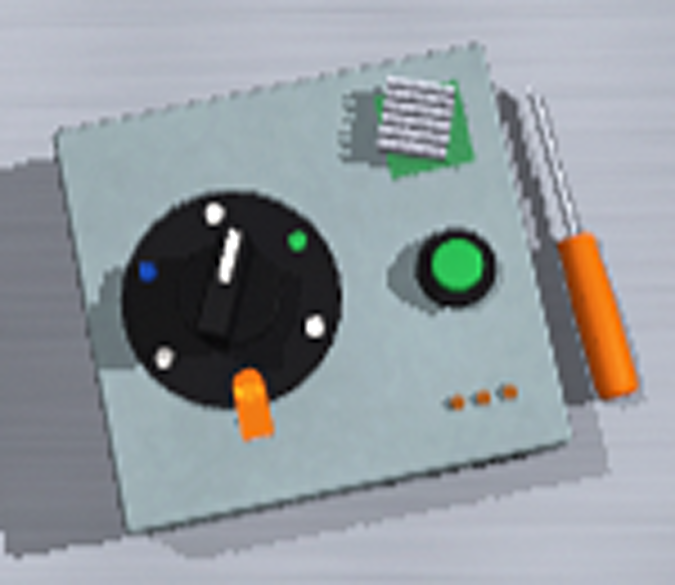

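Run:
```python
from h import *
C=cal("top");s=manip.read_state()
M={k:ray(C,*v,.0715)[:2] for k,v in dict(w0=(252,202),g=(270.5,208),w1=(274.3,227.1),b=(237.9,215),w2=(241.4,234.3)).items()}
for k in M: print(k,M[k])
a=(M["g"]+M["w2"])/2; b=(M["w1"]+M["b"])/2; ax=(a+b)/2
print("axis",a,b,ax,[np.linalg.norm(m-ax) for m in M.values()])
og=ray(C,260.66,244.35,.071)[:2]-ax
d=M["w0"]-ax
ang=lambda v:np.degrees(np.arctan2(v[1],v[0]))
print("orange dir",ang(og),"w0 dir",ang(d), [ang(M[k]-ax) for k in M])
p1=ray(C,253.5,217.9,.135)[:2];p2=ray(C,257.2,206.1,.135)[:2]
print("ptr",p1,p2,ang(p2-p1),ang(p2-ax),np.linalg.norm(p2-ax),np.linalg.norm(p1-ax))
R=cv2.Rodrigues(s["ee_rot"])[0];print(R, "tool y",ang(R[:2,1]))
print("sel cw from orange", (ang(og)-ang(p2-p1))%360)
t=np.array([*ax,.126]);print("to target tool",R.T@(t-s["eef_pos"])*100)
```

```text
w0 [0.60169702 0.05841436]
g [0.58505363 0.01010812]
w1 [0.53485741 0.0006712 ]
b [0.56780541 0.09519637]
w2 [0.5172669  0.08579185]
axis [0.55116027 0.04794998] [0.55133141 0.04793379] [0.55124584 0.04794188] [np.float64(0.05152663494649193), np.float64(0.050738154271497964), np.float64(0.050030968477241373), np.float64(0.050072004871991545), np.float64(0.05086440393009537)]
orange dir -168.93267818523756 w0 dir 11.726723862255596 [np.float64(11.726723862255596), np.float64(-48.21641578524015), np.float64(-109.12109109325864), np.float64(70.68780536669267), np.float64(131.91518117025916)]
ptr [0.55015146 0.04916236] [0.57917906 0.04009307] -17.350712861548 -15.694554196530888 0.029014969887245806 0.001639272681179775
[[ 9.23859987e-01  3.82730437e-01 -3.69371360e-04]
 [ 3.82730552e-01 -9.23858852e-01  1.46463966e-03]
 [ 2.19315178e-04 -1.49449168e-03 -9.99998859e-01]] tool y -67.49705839770623
sel cw from orange 208.41803467631044
to target tool [ 52.75099118 -35.77706787  10.07129302]
```

send_rows:
  delta_rot:
    - [0,0,0]
    - [0,0,0]
    - [0,0,0]
    - [0,0,0]
    - [0,0,0]
  delta_pos:
    - [2.64,-1.79,0]
    - [2.64,-1.79,0]
    - [2.64,-1.79,0]
    - [2.64,-1.79,0]
    - [2.64,-1.79,0]
  fingers: [-1,-1,-1,-1,-1]

```text
time: 0.47
eef_pos: [0.289, -0.3502, 0.2263]
ee_rot: [-3.08, -0.612, 0.0]
wrist_force: [1.0, -0.7, -0.5]
grip_width: 0.0915
gripper_force: 0.0
```

send_rows:
  delta_rot:
    - [0,0,0]
    - [0,0,0]
    - [0,0,0]
    - [0,0,0]
    - [0,0,0]
  delta_pos:
    - [2.64,-1.79,0]
    - [2.64,-1.79,0]
    - [2.64,-1.79,0]
    - [2.64,-1.79,0]
    - [2.64,-1.79,0]
  fingers: [-1,-1,-1,-1,-1]

```text
time: 0.88
eef_pos: [0.3767, -0.217, 0.2264]
ee_rot: [-3.081, -0.613, 0.001]
wrist_force: [0.7, -0.7, 0.3]
grip_width: 0.0918
gripper_force: 0.0
```

send_rows:
  delta_rot:
    - [0,0,0]
    - [0,0,0]
    - [0,0,0]
    - [0,0,0]
    - [0,0,0]
  delta_pos:
    - [2.64,-1.79,0]
    - [2.64,-1.79,0]
    - [2.64,-1.79,0]
    - [2.64,-1.79,0]
    - [2.64,-1.79,0]
  fingers: [-1,-1,-1,-1,-1]

```text
time: 1.3
eef_pos: [0.4644, -0.0838, 0.2264]
ee_rot: [-3.081, -0.613, 0.001]
wrist_force: [1.3, -0.9, -0.9]
grip_width: 0.0916
gripper_force: 0.0
```

send_rows:
  delta_rot:
    - [0,0,0]
    - [0,0,0]
    - [0,0,0]
    - [0,0,0]
    - [0,0,0]
  delta_pos:
    - [2.64,-1.79,0]
    - [2.64,-1.79,0]
    - [2.64,-1.79,0]
    - [2.64,-1.79,0]
    - [2.64,-1.79,0]
  fingers: [-1,-1,-1,-1,-1]

```text
time: 1.72
eef_pos: [0.5521, 0.0494, 0.2261]
ee_rot: [-3.081, -0.613, 0.002]
wrist_force: [-0.3, 0.0, 0.2]
grip_width: 0.0916
gripper_force: 0.0
```

send_rows:
  delta_rot:
    - [0,0,-7.05]
    - [0,0,-7.05]
    - [0,0,-7.05]
    - [0,0,-7.05]
    - [0,0,-7.05]
  delta_pos:
    - [0,0,0]
    - [0,0,0]
    - [0,0,0]
    - [0,0,0]
    - [0,0,0]
  fingers: [-1,-1,-1,-1,-1]

```text
time: 2.13
eef_pos: [0.5514, 0.048, 0.226]
ee_rot: [-2.745, -1.526, 0.002]
wrist_force: [0.0, 0.7, 1.2]
grip_width: 0.092
gripper_force: 0.0
```

send_rows:
  delta_rot:
    - [0,0,-7.05]
    - [0,0,-7.05]
    - [0,0,-7.05]
    - [0,0,-7.05]
    - [0,0,-7.05]
  delta_pos:
    - [0,0,0]
    - [0,0,0]
    - [0,0,0]
    - [0,0,0]
    - [0,0,0]
  fingers: [-1,-1,-1,-1,-1]

```text
time: 2.55
eef_pos: [0.5514, 0.0478, 0.2261]
ee_rot: [-2.155, -2.285, 0.001]
wrist_force: [0.4, -0.3, 0.7]
grip_width: 0.0921
gripper_force: 0.0
```

send_rows:
  delta_rot:
    - [0,0,-7.05]
    - [0,0,-7.05]
    - [0,0,-7.05]
    - [0,0,-7.05]
    - [0,0,-7.05]
  delta_pos:
    - [0,0,0]
    - [0,0,0]
    - [0,0,0]
    - [0,0,0]
    - [0,0,0]
  fingers: [-1,-1,-1,-1,-1]

```text
time: 2.97
eef_pos: [0.5514, 0.0478, 0.2261]
ee_rot: [-1.362, -2.83, 0.001]
wrist_force: [0.0, 0.4, -0.2]
grip_width: 0.0916
gripper_force: 0.0
```

send_rows:
  delta_rot:
    - [0,0,-7.05]
    - [0,0,-7.05]
    - [0,0,-7.05]
    - [0,0,-7.05]
    - [0,0,-7.05]
  delta_pos:
    - [0,0,0]
    - [0,0,0]
    - [0,0,0]
    - [0,0,0]
    - [0,0,0]
  fingers: [-1,-1,-1,-1,-1]

```text
time: 3.38
eef_pos: [0.5514, 0.0478, 0.2261]
ee_rot: [-0.441, -3.109, 0.0]
wrist_force: [0.3, 0.5, 0.2]
grip_width: 0.0917
gripper_force: 0.0
```

Run:
```python
from h import *
s=manip.read_state();C=cal("wrist");p,D=manip.camera("wrist");save("w1",p);np.savez("w1.npz",p=p,D=D)
print(s["eef_pos"],s["qpos"],s["wrist_force"])
R=cv2.Rodrigues(s["ee_rot"])[0];print(R)
import pickle;pickle.dump(C,open("w1.pkl","wb"))
for n,P in dict(ax=[.5512,.0479,.137],tip=[.579,.0397,.137],btn=[.566,-.081,.094]).items():
    c=C[3]@np.array(P)+C[4];print(n,C[0]*c[:2]/c[2]+[C[1],C[2]])
```

```text
[0.55136404 0.04784096 0.22608598] [-5.18762449e-02  3.95563819e-01  1.44460362e+00 -1.09313420e-04
  1.30283336e+00 -1.34089576e+00] [0.32925923 0.5344581  0.19291602]
[[-9.60570007e-01  2.78034653e-01 -1.41172273e-03]
 [ 2.78034974e-01  9.60570951e-01 -3.22536277e-05]
 [ 1.34709222e-03 -4.23490161e-04 -9.99999003e-01]]
ax [274.0594686  215.42973641]
tip [273.92013984 248.50679716]
btn [151.62330129 250.08345613]
```

View pics/w1.png

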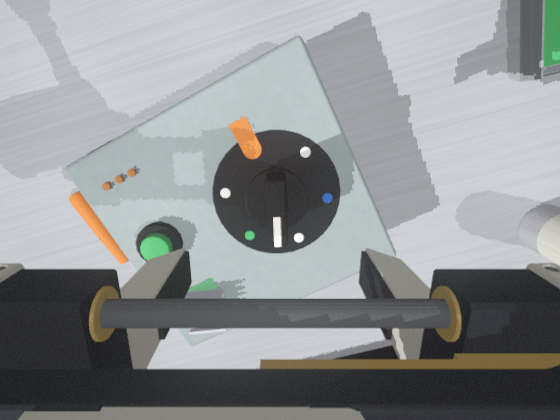

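The wrist view shows the bar running vertically at column ~277, with the white pointer line at (277,232). It lines up with the tool, and the button is at (155,248). I'll refine the knob axis and height from this view.

Run:
```python
from h import *
import pickle;C=pickle.load(open("w1.pkl","rb"));z=np.load("w1.npz");p,D=z["p"],z["D"]
W=(p.min(2)>200);k,l,s,c=cv2.connectedComponentsWithStats(W[120:260,200:350].astype(np.uint8))
for i in range(1,k):
    if s[i,4]>15:
        u,v=c[i]+[200,120];P=dep(C,u,v,D);print(c[i]+[200,120],s[i],P,ray(C,u,v,.0715))
        if s[i,3]>20:
            y,x=np.nonzero(l==i);q=np.array([ray(C,a+200,b+120,P[2])[:2] for a,b in zip(x,y)])
            e=np.linalg.svd(q-q.mean(0))[2][0];print("line",np.degrees(np.arctan2(e[1],e[0])),q.mean(0))
h=cv2.cvtColor(p,cv2.COLOR_RGB2HSV)
for n,m in dict(g=(h[...,0]>45)&(h[...,0]<80)&(h[...,1]>150)&(h[...,2]>80),b=(h[...,0]>100)&(h[...,0]<130)&(h[...,1]>150)).items():
    k,l,s,c=cv2.connectedComponentsWithStats(m[:265,:400].astype(np.uint8))
    for i in range(1,k):
        if s[i,4]>20: print(n,c[i],s[i,4],dep(C,*c[i],D),ray(C,*c[i],.0715),ray(C,*c[i],.094))
# bar top: depth pixels z>.12 near axis
f,cx,cy,R,t=C;v,u=np.mgrid[120:265,200:350];d=D[120:265,200:350]
X=(np.stack([(u-cx)/f*d,(v-cy)/f*d,d],-1)-t)@R
m=(X[...,2]>.12)&(X[...,2]<.16);q=X[m];print("bar",m.sum(),q.mean(0),np.median(q[:,2]),"rect",cv2.minAreaRect((q[:,:2]*1000).astype(np.float32)))
```

```text
[304.7012987  151.36363636] [100  27  10  10  77] [0.51833489 0.08785688 0.07186101] [0.51838886 0.08787598 0.0715    ]
[224.7260274  192.67123288] [20 68 10 10 73] [0.53549266 0.00144528 0.0724885 ] [0.53569521 0.00122343 0.0715    ]
[276.74874372 232.04522613] [ 73  97   8  30 199] [0.56719451 0.04557397 0.13270929] [0.59046776 0.0392959  0.0715    ]
line -14.142755629587702 [0.56725705 0.04555811]
[298.1884058 237.1884058] [ 94 113   9   9  69] [0.6022373 0.059104  0.0713776] [0.60218617 0.05910879 0.0715    ]
b [326.73611111 197.29166667] 72 [0.56857233 0.09755742 0.07161567] [0.56860821 0.09756713 0.0715    ] [0.56162746 0.09567827 0.094     ]
bar 1498 [0.54999775 0.04983759 0.13191491] 0.13225739903382233 rect ((552.901123046875, 49.04769515991211), (18.00851821899414, 59.44422912597656), 75.90547180175781)
```

send_rows:
  delta_rot:
    - [0,0,-1]
    - [0,0,0]
    - [0,0,0]
    - [0,0,0]
    - [0,0,0]
  delta_pos:
    - [0,0.1,2.5]
    - [0,0,2.5]
    - [0,0,2.5]
    - [0,0,2.5]
    - [0,0,2.5]
  fingers: [-1,-1,-1,-1,-1]

```text
time: 3.85
eef_pos: [0.5516, 0.0488, 0.1003]
ee_rot: [-0.428, -3.112, 0.0]
wrist_force: [0.5, 0.6, 0.0]
grip_width: 0.0918
gripper_force: 0.0
```

send_rows:
  delta_rot:
    - [0,0,0]
    - [0,0,0]
    - [0,0,0]
    - [0,0,0]
    - [0,0,0]
  delta_pos:
    - [0,0,0]
    - [0,0,0]
    - [0,0,0]
    - [0,0,0]
    - [0,0,0]
  fingers: [0.3,0.5,0.55,0.55,0.55]
  grip_force: 25

```text
time: 4.27
eef_pos: [0.553, 0.0487, 0.1033]
ee_rot: [0.424, 3.11, 0.0]
wrist_force: [0.6, 0.8, 0.8]
grip_width: 0.0629
gripper_force: 0.0
```

send_rows:
  delta_rot:
    - [0,0,0]
    - [0,0,0]
    - [0,0,0]
    - [0,0,0]
    - [0,0,0]
  delta_pos:
    - [0,0,0]
    - [0,0,0]
    - [0,0,0]
    - [0,0,0]
    - [0,0,0]
  fingers: [1,1,1,1,1]

```text
time: 4.68
eef_pos: [0.552, 0.0488, 0.1018]
ee_rot: [0.424, 3.113, -0.0]
wrist_force: [-0.7, -0.3, 1.0]
grip_width: 0.0294
gripper_force: 0.0
```

send_rows:
  delta_rot:
    - [0,0,0]
    - [0,0,0]
    - [0,0,0]
    - [0,0,0]
    - [0,0,0]
  delta_pos:
    - [0,0,0]
    - [0,0,0]
    - [0,0,0]
    - [0,0,0]
    - [0,0,0]
  fingers: [1,1,1,1,1]

```text
time: 5.1
eef_pos: [0.552, 0.0489, 0.1017]
ee_rot: [-0.423, -3.113, -0.0]
wrist_force: [0.8, 1.4, 0.6]
grip_width: 0.0178
gripper_force: 24.8
```

send_rows:
  delta_rot:
    - [0,0,0]
    - [0,0,0]
    - [0,0,0]
    - [0,0,0]
    - [0,0,0]
  delta_pos:
    - [0,0,0.15]
    - [0,0,0.15]
    - [0,0,0.1]
    - [0,0,0]
    - [0,0,0]
  fingers: [1,1,1,1,1]

```text
time: 5.52
eef_pos: [0.552, 0.0489, 0.0987]
ee_rot: [0.423, 3.112, 0.0]
wrist_force: [-3.6, 1.0, 9.7]
grip_width: 0.0179
gripper_force: 24.9
```

send_rows:
  delta_rot:
    - [0,0,3]
    - [0,0,6]
    - [0,0,6]
    - [0,0,6]
    - [0,0,6]
  delta_pos:
    - [0,0,0]
    - [0,0,0]
    - [0,0,0]
    - [0,0,0]
    - [0,0,0]
  fingers: [1,1,1,1,1]

```text
time: 5.93
eef_pos: [0.5522, 0.0492, 0.0989]
ee_rot: [1.145, 2.924, 0.001]
wrist_force: [-3.7, 3.6, 8.3]
grip_width: 0.0176
gripper_force: 24.9
```

```bash
python3 -c "
from h import *
s=manip.read_state();print(s['eef_pos'],s['wrist_force'],s['ft_torque'],s['qpos'][5])"
```

```text
[0.55220331 0.04924374 0.09887465] [-3.69366595  3.56693346  8.30841005] [0.47166736 0.26582071 0.06449075] -0.8741209330602515
```

send_rows:
  delta_rot:
    - [0,0,6.5]
    - [0,0,6.5]
    - [0,0,6.5]
    - [0,0,6.5]
    - [0,0,6.5]
  delta_pos:
    - [0,0,0.05]
    - [0,0,0]
    - [0,0,0]
    - [0,0,0]
    - [0,0,0]
  fingers: [1,1,1,1,1]

```text
time: 6.35
eef_pos: [0.5526, 0.0495, 0.0986]
ee_rot: [1.918, 2.486, 0.003]
wrist_force: [-1.7, 4.2, 8.5]
grip_width: 0.0181
gripper_force: 24.9
```

send_rows:
  delta_rot:
    - [0,0,6.5]
    - [0,0,6.5]
    - [0,0,6.5]
    - [0,0,6.5]
    - [0,0,6.5]
  delta_pos:
    - [0,0,0]
    - [0,0,0]
    - [0,0,0]
    - [0,0,0]
    - [0,0,0]
  fingers: [1,1,1,1,1]

```text
time: 6.77
eef_pos: [0.5531, 0.0495, 0.0987]
ee_rot: [2.537, 1.85, 0.005]
wrist_force: [0.6, 3.3, 9.2]
grip_width: 0.0181
gripper_force: 24.9
```

send_rows:
  delta_rot:
    - [0,0,6.5]
    - [0,0,6.5]
    - [0,0,6.5]
    - [0,0,6.5]
    - [0,0,6.5]
  delta_pos:
    - [0,0,0]
    - [0,0,0]
    - [0,0,0]
    - [0,0,0]
    - [0,0,0]
  fingers: [1,1,1,1,1]

```text
time: 7.18
eef_pos: [0.5536, 0.0492, 0.0989]
ee_rot: [2.954, 1.066, 0.007]
wrist_force: [1.7, 1.9, 8.7]
grip_width: 0.0177
gripper_force: 25.0
```

```bash
python3 -c "
from h import *
s=manip.read_state();R=cv2.Rodrigues(s['ee_rot'])[0];print(s['eef_pos'],s['wrist_force'],s['ft_torque'],s['qpos'][5],'sel deg',(-168.5-np.degrees(np.arctan2(R[1,1],R[0,1]))+90)%360)"
```

```text
[0.55355478 0.04922076 0.0988547 ] [1.7095014  1.8655301  8.69006554] [0.35289774 0.07022424 0.02955922] 0.8280217251999958 sel deg 331.8047494652992
```

send_rows:
  delta_rot:
    - [0,0,0]
    - [0,0,0]
    - [0,0,0]
    - [0,0,0]
    - [0,0,0]
  delta_pos:
    - [0,0,-0.1]
    - [0,0,-0.15]
    - [0,0,0]
    - [0,0,-0.1]
    - [0,0,-0.15]
  fingers: [1,1,0.54,0.54,0.54]

```text
time: 7.6
eef_pos: [0.5516, 0.0487, 0.1018]
ee_rot: [-2.952, -1.075, 0.002]
wrist_force: [0.1, -0.2, 0.4]
grip_width: 0.0208
gripper_force: 0.0
```

send_rows:
  delta_rot:
    - [0,0,2]
    - [0,0,2]
    - [0,0,2]
    - [0,0,2]
    - [0,0,2]
  delta_pos:
    - [0,0,0]
    - [0,0,0]
    - [0,0,0]
    - [0,0,0]
    - [0,0,0]
  fingers: [0.54,0.54,0.54,0.54,0.54]

```text
time: 8.02
eef_pos: [0.5524, 0.0485, 0.1021]
ee_rot: [3.035, 0.811, 0.001]
wrist_force: [1.3, -0.9, -0.5]
grip_width: 0.0211
gripper_force: 5.8
```

```bash
cat > st.py <<'E'
from h import *
s=manip.read_state();R=cv2.Rodrigues(s['ee_rot'])[0];print(s['eef_pos'],s['wrist_force'],s['ft_torque'],s['qpos'][5],s["grip_width"],'sel deg',(-168.5-np.degrees(np.arctan2(R[1,1],R[0,1]))+90)%360)
E
python3 st.py
```

```text
[0.55242775 0.04848774 0.10206673] [ 1.25284038 -0.85773434 -0.53855996] [-0.03093667 -0.25231862  0.20031278] 0.9985907037341453 0.021094233111251852 sel deg 341.5904778240475
```

send_rows:
  delta_rot:
    - [0,0,2]
    - [0,0,2]
    - [0,0,2]
    - [0,0,2]
    - [0,0,2]
  delta_pos:
    - [0,0,0]
    - [0,0,0]
    - [0,0,0]
    - [0,0,0]
    - [0,0,0]
  fingers: [0.54,0.54,0.54,0.54,0.54]

```text
time: 8.43
eef_pos: [0.5523, 0.0485, 0.1021]
ee_rot: [3.094, 0.543, 0.001]
wrist_force: [1.8, 0.1, 0.8]
grip_width: 0.0214
gripper_force: 5.9
```

```bash
python3 st.py
```

```text
[0.55234858 0.04853821 0.10208704] [1.82676521 0.11302829 0.78541401] [-0.04106446 -0.23220294  0.15546244] 1.1729060142981267 0.02135377846310697 sel deg 351.57201616166094
```

send_rows:
  delta_rot:
    - [0,0,2]
    - [0,0,2]
    - [0,0,2]
    - [0,0,2]
    - [0,0,2]
  delta_pos:
    - [0,0,0]
    - [0,0,0]
    - [0,0,0]
    - [0,0,0]
    - [0,0,0]
  fingers: [0.54,0.54,0.54,0.54,0.54]

```text
time: 8.85
eef_pos: [0.5523, 0.0486, 0.1021]
ee_rot: [3.129, 0.272, 0.001]
wrist_force: [0.2, -0.6, -0.6]
grip_width: 0.0211
gripper_force: 5.6
```

```bash
python3 st.py
```

```text
[0.55232519 0.04860072 0.10206969] [ 0.22909121 -0.55686754 -0.59750915] [ 0.01658318 -0.25788558  0.20571361] 1.347450422005707 0.021128793355545506 sel deg 1.5713855877294662
```

send_rows:
  delta_rot:
    - [0,0,2]
    - [0,0,2]
    - [0,0,2]
    - [0,0,2]
    - [0,0,2]
  delta_pos:
    - [0,0,0]
    - [0,0,0]
    - [0,0,0]
    - [0,0,0]
    - [0,0,0]
  fingers: [0.54,0.54,0.54,0.54,0.54]

```text
time: 9.27
eef_pos: [0.5523, 0.0486, 0.1021]
ee_rot: [3.141, -0.002, 0.001]
wrist_force: [1.6, 0.9, -0.4]
grip_width: 0.0209
gripper_force: 6.0
```

```bash
python3 st.py
```

```text
[0.55230964 0.04863598 0.10207459] [ 1.5989867   0.86042769 -0.35574836] [ 0.12229372 -0.20364362  0.17910995] 1.5220240136962737 0.020904197607380163 sel deg 11.575239651035702
```

send_rows:
  delta_rot:
    - [0,0,2]
    - [0,0,2]
    - [0,0,2]
    - [0,0,2]
    - [0,0,2]
  delta_pos:
    - [0,0,0]
    - [0,0,0]
    - [0,0,0]
    - [0,0,0]
    - [0,0,0]
  fingers: [0.54,0.54,0.54,0.54,0.54]

```text
time: 9.68
eef_pos: [0.5521, 0.0486, 0.1022]
ee_rot: [3.129, -0.276, 0.0]
wrist_force: [0.9, 0.3, 0.5]
grip_width: 0.0209
gripper_force: 1.8
```

```bash
python3 st.py
```

```text
[0.55208735 0.04864676 0.10217903] [0.91052507 0.3322063  0.47495986] [ 0.12184487 -0.08502996  0.05614455] 1.6967646224672508 0.020919250932953066 sel deg 21.59019122343709
```

send_rows:
  delta_rot:
    - [0,0,1]
    - [0,0,1]
    - [0,0,1]
    - [0,0,0]
    - [0,0,0]
  delta_pos:
    - [0,0,0]
    - [0,0,0]
    - [0,0,0]
    - [0,0,0]
    - [0,0,0]
  fingers: [0.54,0.54,0.54,0.54,0.54]

```text
time: 10.1
eef_pos: [0.5521, 0.0487, 0.1022]
ee_rot: [3.121, -0.354, 0.0]
wrist_force: [1.3, 0.2, 0.5]
grip_width: 0.0211
gripper_force: 7.8
```

```bash
python3 st.py
python3 - <<'E'
from h import *
C=cal("wrist");p,D=manip.camera("wrist");save("w2",p);np.savez("w2.npz",p=p,D=D)
E
```

```text
[0.55211674 0.04871895 0.10217779] [1.3135129  0.20106684 0.54360405] [ 0.02523442 -0.10837745  0.24331871] 1.7469234608284263 0.021065673664032912 sel deg 24.455410865389737
```

View pics/w2.png

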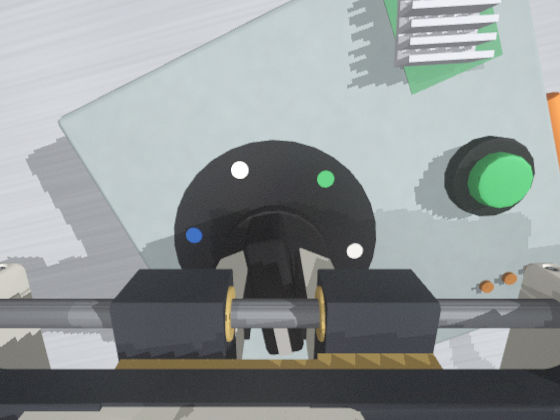

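The view shows the bar between the pads at around (270,270), lagging the tool by a few degrees, with the non-orange end in sight. I'll check the bar's height and angle from depth.

Run:
```python
from h import *
C=cal("wrist");z=np.load("w2.npz");D=z["D"]
f,cx,cy,R,t=C;v,u=np.mgrid[205:268,225:320];d=D[205:268,225:320]
X=(np.stack([(u-cx)/f*d,(v-cy)/f*d,d],-1)-t)@R
m=(X[...,2]>.118)&(X[...,2]<.15);q=X[m]
print(m.sum(),np.percentile(q[:,2],[5,25,50,75,95]))
print(cv2.minAreaRect((q[:,:2]*1000).astype(np.float32)))
m=(X[...,2]>.08)&(X[...,2]<.105);print("disc",m.sum(),np.percentile(X[m][:,2],[10,50,90]))
```

```text
1892 [0.11926035 0.12616044 0.13532951 0.13657095 0.13739044]
((571.0947265625, 45.919429779052734), (45.31021499633789, 21.23895835876465), 75.09168243408203)
disc 2422 [0.09258167 0.09658227 0.09768976]
```

send_rows:
  delta_rot:
    - [0,0,-2.5]
    - [0,0,-2.5]
    - [0,0,0]
    - [0,0,0]
    - [0,0,0]
  delta_pos:
    - [0,0,0]
    - [0,0,0]
    - [0,0,0]
    - [0,0,0]
    - [0,0,0]
  fingers: [0.5,0.4,0.2,0,0]

```text
time: 10.57
eef_pos: [0.5518, 0.0488, 0.1021]
ee_rot: [3.134, -0.221, -0.001]
wrist_force: [-0.3, -0.2, 0.6]
grip_width: 0.0428
gripper_force: 0.0
```

send_rows:
  delta_rot:
    - [0,0,0]
    - [0,0,0]
    - [0,0,0]
    - [0,0,0]
    - [0,0,0]
  delta_pos:
    - [0,0,-0.5]
    - [0,0,-2]
    - [0,0,-2]
    - [0,0,-3]
    - [0,0,-3]
  fingers: [0,0,0,0,0]

```text
time: 10.98
eef_pos: [0.5514, 0.0488, 0.2082]
ee_rot: [3.134, -0.22, -0.002]
wrist_force: [0.1, -0.5, 0.0]
grip_width: 0.0458
gripper_force: 0.0
```

```bash
python3 st.py
python3 - <<'E'
from h import *
C=cal("wrist");s=manip.read_state();p,D=manip.camera("wrist");save("w3",p);np.savez("w3.npz",p=p,D=D)
R=cv2.Rodrigues(s["ee_rot"])[0];print("to btn",R.T@(np.array([.567,-.081,.125])-s["eef_pos"])*100)
f,cx,cy,Rc,t=C;v,u=np.mgrid[0:420,0:560]
X=(np.stack([(u-cx)/f*D,(v-cy)/f*D,D],-1)-t)@Rc
m=(X[...,2]>.122)&(X[...,2]<.15)&(np.hypot(X[...,0]-.552,X[...,1]-.0487)<.04);q=X[m]
print("bar",m.sum(),np.percentile(q[:,2],[5,50,95]),cv2.minAreaRect((q[:,:2]*1000).astype(np.float32)))
h=cv2.cvtColor(p,cv2.COLOR_RGB2HSV);g=(h[...,0]>45)&(h[...,0]<80)&(h[...,1]>150)&(h[...,2]>80)&(X[...,2]>.085)&(X[...,2]<.11)&(np.hypot(X[...,0]-.567,X[...,1]+.081)<.03)
q=X[g];print("btn",g.sum(),np.median(q,0),q.mean(0))
E
```

```text
[0.55143797 0.04879073 0.20819525] [ 0.1289798  -0.51226516  0.04803695] [0.06274976 0.02967531 0.04584783] 1.6608846656487561 0.045845407777821735 sel deg 19.533489423718024
to btn [ 3.367671  12.632338   8.3171768]
bar 1779 [0.13362217 0.13661334 0.13799082] ((551.7282104492188, 49.704872131347656), (17.990304946899414, 59.144317626953125), 87.84646606445312)
btn 0 [nan nan nan] [nan nan nan]
  return _methods._mean(a, axis=axis, dtype=dtype,
  ret = um.true_divide(
<stdin>:9: RuntimeWarning: Mean of empty slice.
```

View pics/w3.png

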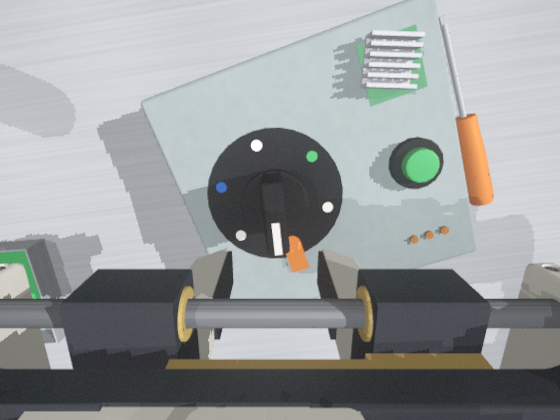

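The knob has sprung up: its bar top is at z≈0.137 and the pointer is about 14° past orange. The button is at (421,165). Next I'll shut the fingers and move over it.

send_rows:
  delta_rot:
    - [0,0,0]
    - [0,0,0]
    - [0,0,0]
    - [0,0,0]
    - [0,0,0]
  delta_pos:
    - [0.67,2.53,0]
    - [0.67,2.53,0]
    - [0.67,2.53,0]
    - [0.67,2.53,0]
    - [0.69,2.51,0]
  fingers: [1,1,1,1,1]
  grip_force: 20

```text
time: 11.45
eef_pos: [0.5678, -0.0821, 0.2075]
ee_rot: [3.134, -0.22, 0.001]
wrist_force: [0.0, 0.5, 1.0]
grip_width: 0.0169
gripper_force: 0.0
```

send_rows:
  delta_rot:
    - [0,0,0]
    - [0,0,0]
    - [0,0,0]
    - [0,0,0]
    - [0,0,0]
  delta_pos:
    - [0,0,2]
    - [0,0,2]
    - [0,0,2]
    - [0,0,2]
    - [0,0,0.3]
  fingers: [1,1,1,1,1]

```text
time: 11.87
eef_pos: [0.5658, -0.0806, 0.121]
ee_rot: [-3.133, 0.22, 0.009]
wrist_force: [-0.8, 1.1, -0.2]
grip_width: 0.0004
gripper_force: 0.0
```

```bash
python3 st.py
python3 - <<'E'
from h import *
z=np.load("w3.npz");p,D=z["p"],z["D"];print(p[165,421],D[165,421])
C=cal("wrist");p,D=manip.camera("wrist");save("w4",p)
E
```

```text
[ 0.56582012 -0.08061274  0.12102096] [-0.78734239  1.08757105 -0.18429789] [0.05955906 0.0559134  0.03164629] 1.4356232171208965 0.00037035704629422895 sel deg 19.540477272714867
[112 212 142] 0.27646592
```

View pics/w4.png

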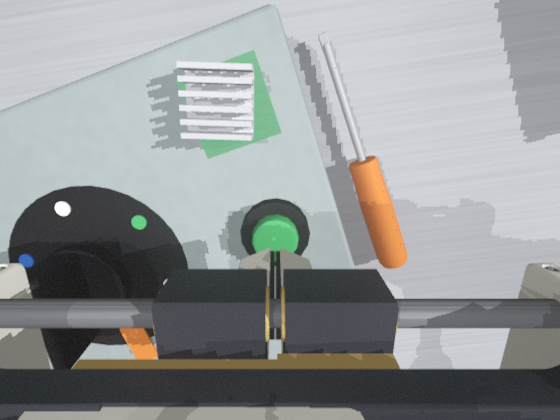

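The shut fingers are centred on the button, at (275,240). I'll descend in small steps.

send_rows:
  delta_rot:
    - [0,0,0]
    - [0,0,0]
    - [0,0,0]
    - [0,0,0]
    - [0,0,0]
  delta_pos:
    - [0,0,1]
    - [0,0,1]
    - [0,0,0.5]
    - [0,0,0.1]
    - [0,0,0]
  fingers: [1,1,1,1,1]

```text
time: 12.33
eef_pos: [0.5678, -0.081, 0.0981]
ee_rot: [3.134, -0.219, -0.0]
wrist_force: [-0.4, -0.7, 0.3]
grip_width: 0.0006
gripper_force: 0.0
```

send_rows:
  delta_rot:
    - [0,0,0]
    - [0,0,0]
    - [0,0,0]
    - [0,0,0]
    - [0,0,0]
  delta_pos:
    - [0,0,0.1]
    - [0,0,0.1]
    - [0,0,0.1]
    - [0,0,0.1]
    - [0,0,0]
  fingers: [1,1,1,1,1]

```text
time: 12.75
eef_pos: [0.5678, -0.081, 0.0941]
ee_rot: [3.134, -0.219, -0.0]
wrist_force: [0.5, -0.4, 0.5]
grip_width: 0.0003
gripper_force: 0.0
```

send_rows:
  delta_rot:
    - [0,0,0]
    - [0,0,0]
    - [0,0,0]
    - [0,0,0]
    - [0,0,0]
  delta_pos:
    - [0,0,0.1]
    - [0,0,0.1]
    - [0,0,0.1]
    - [0,0,0]
    - [0,0,0]
  fingers: [1,1,1,1,1]

```text
time: 13.17
eef_pos: [0.5679, -0.081, 0.0913]
ee_rot: [3.134, -0.219, 0.0]
wrist_force: [-0.4, 1.3, 1.4]
grip_width: 0.0003
gripper_force: 0.9
```

send_rows:
  delta_rot:
    - [0,0,0]
    - [0,0,0]
    - [0,0,0]
    - [0,0,0]
    - [0,0,0]
  delta_pos:
    - [0,0,0.1]
    - [0,0,0.1]
    - [0,0,0]
    - [0,0,0]
    - [0,0,0]
  fingers: [1,1,1,1,1]

```text
time: 13.58
eef_pos: [0.5679, -0.081, 0.0893]
ee_rot: [3.134, -0.219, 0.0]
wrist_force: [-1.5, 0.5, 2.9]
grip_width: 0.0006
gripper_force: 1.5
```

send_rows:
  delta_rot:
    - [0,0,0]
    - [0,0,0]
    - [0,0,0]
    - [0,0,0]
    - [0,0,0]
  delta_pos:
    - [0,0,0.1]
    - [0,0,0.05]
    - [0,0,0]
    - [0,0,0]
    - [0,0,0]
  fingers: [1,1,1,1,1]

```text
time: 14.0
eef_pos: [0.5679, -0.081, 0.0878]
ee_rot: [3.134, -0.219, 0.0]
wrist_force: [0.1, 0.2, 3.7]
grip_width: 0.0003
gripper_force: 2.0
```

send_rows:
  delta_rot:
    - [0,0,0]
    - [0,0,0]
    - [0,0,0]
    - [0,0,0]
    - [0,0,0]
  delta_pos:
    - [0,0,0.05]
    - [0,0,0]
    - [0,0,0]
    - [0,0,0]
    - [0,0,0]
  fingers: [1,1,1,1,1]

```text
time: 14.42
eef_pos: [0.5679, -0.081, 0.0873]
ee_rot: [3.134, -0.219, 0.0]
wrist_force: [0.0, -0.0, 4.2]
grip_width: 0.0003
gripper_force: 2.1
```

send_rows:
  delta_rot:
    - [0,0,0]
    - [0,0,0]
    - [0,0,0]
    - [0,0,0]
    - [0,0,0]
  delta_pos:
    - [0,0,0.05]
    - [0,0,0]
    - [0,0,0]
    - [0,0,0]
    - [0,0,0]
  fingers: [1,1,1,1,1]

```text
time: 14.83
eef_pos: [0.5679, -0.081, 0.0868]
ee_rot: [3.134, -0.219, 0.0]
wrist_force: [-0.7, 0.6, 5.8]
grip_width: 0.0006
gripper_force: 2.3
```

send_rows:
  delta_rot:
    - [0,0,0]
    - [0,0,0]
    - [0,0,0]
    - [0,0,0]
    - [0,0,0]
  delta_pos:
    - [0,0,0.05]
    - [0,0,0]
    - [0,0,0]
    - [0,0,0]
    - [0,0,0]
  fingers: [1,1,1,1,1]

```text
time: 15.25
eef_pos: [0.5679, -0.081, 0.0863]
ee_rot: [3.134, -0.219, 0.0]
wrist_force: [-0.0, -0.5, 4.7]
grip_width: 0.0007
gripper_force: 2.5
```

send_rows:
  delta_rot:
    - [0,0,0]
    - [0,0,0]
    - [0,0,0]
    - [0,0,0]
    - [0,0,0]
  delta_pos:
    - [0,0,0.05]
    - [0,0,0]
    - [0,0,0]
    - [0,0,0]
    - [0,0,0]
  fingers: [1,1,1,1,1]

```text
time: 15.67
eef_pos: [0.5679, -0.081, 0.0862]
ee_rot: [3.134, -0.219, 0.001]
wrist_force: [-1.9, -0.2, 7.7]
grip_width: 0.0007
gripper_force: 4.1
```

The TCP stopped at 0.0862 m and the force rose to about 8 N, so the button is fully down. Now I'll let it go and retreat.

send_rows:
  delta_rot:
    - [0,0,0]
    - [0,0,0]
    - [0,0,0]
    - [0,0,0]
    - [0,0,0]
  delta_pos:
    - [0,0,-0.5]
    - [0,0,-1]
    - [0,0,-2]
    - [0,0,-3]
    - [0,0,-3]
  fingers: [1,1,1,1,1]

```text
time: 16.08
eef_pos: [0.5667, -0.0807, 0.181]
ee_rot: [-3.133, 0.219, 0.006]
wrist_force: [0.6, -0.3, -1.0]
grip_width: 0.0005
gripper_force: 0.0
```

send_rows:
  delta_rot:
    - [0,0,0]
    - [0,0,0]
    - [0,0,0]
    - [0,0,0]
    - [0,0,0]
  delta_pos:
    - [0,0,-2]
    - [0,0,0]
    - [0,0,0]
    - [0,0,0]
    - [0,0,0]
  fingers: [1,1,1,1,1]

```text
time: 16.5
eef_pos: [0.5669, -0.0807, 0.1992]
ee_rot: [-3.133, 0.219, 0.005]
wrist_force: [0.2, -0.2, 0.6]
grip_width: 0.0005
gripper_force: 0.0
```

Run:
```python
from h import *
C=cal("wrist");p,D=manip.camera("wrist")
f,cx,cy,Rc,t=C;v,u=np.mgrid[0:420,0:560]
X=(np.stack([(u-cx)/f*D,(v-cy)/f*D,D],-1)-t)@Rc
m=(X[...,2]>.122)&(X[...,2]<.15)&(np.hypot(X[...,0]-.552,X[...,1]-.0487)<.032);q=X[m]
print("bar",m.sum(),np.percentile(q[:,2],[50,95]) if m.any() else "")
m=(np.hypot(X[...,0]-.568,X[...,1]+.081)<.01)&(X[...,2]<.12);print("btn",m.sum(),np.percentile(X[m][:,2],[10,50,90]))
print(manip.read_state()["eef_pos"], manip.close_job())
```

```text
bar 2314 [0.13621842 0.13785386]
btn 409 [0.09102146 0.09177323 0.09268251]
the job is handed in; nothing more can be done
[ 0.56702991 -0.08076139  0.19921446] None
```

The job is handed in, with no verdict returned: the selector sprang up locked about 14° past the orange mark, then the start button went fully down at about 8 N and came back up, and the arm is clear.

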